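# Pack a ring box and stack the tool tray on it until the catches snap

## Robot

A 7-joint arm with a two-finger parallel gripper is mounted at the origin on the work surface; the furniture and walls round the work are solid. World frame = base frame: x ahead of the robot, y to its left, z up, the work surface at z = 0. Lengths are in m, angles in rad, forces in N, time in s.
With the tool pointing down it reaches from about 0.35 to 0.9 m from the base axis. Payload 8.1 kg.
Tool frame: the origin (TCP) lies at the centre of the arm's flange, where the gripper is bolted on; the fingertips stand 178 mm ahead of it and the grasp point (between the pads) lies 159 mm ahead of it; z points along the fingers, y is the line along which they close (so a half turn about z gives the same grasp; the last joint's range is limited). The gripper opens to 92 mm and grips with 3 to 60 N. Pads are 19 mm wide; open, the fingers measure 130 mm over their backs; the gripper's body (75 mm by 190 mm) begins 47 mm behind the grasp point.
Start: joints at [-1.233, 0.434, 0.025, 1.573, -0.012, 1.134, -0.075], TCP at [0.267, 0.565, 0.405] pointing down, gripper open.
Joint ranges: [-2.62, 2.62], [-0.44, 2.09], [-1.27, 1.32], [0.08, 2.57], [-1.32, 4.46], [0.12, 2], [-2.74, 2.74]. Speed limits (rad/s): [2.22, 2.22, 3.01, 3.01, 3.14, 3.14, 3.14].

## Interface

Orientations are given as a rotation vector (axis times angle).
In Python, from cell import arm gives the robot as it stands. The module is installed in compiled form; this text tells all that it offers.
- The arm moves only by the shell command python3 -m inch 'ROWS' [FORCE]. ROWS is text: rows parted by semicolons, each of 5 numbers parted by spaces: the shift along the tool's x, y, z in m, then the turn about the tool's z in rad, then the finger opening in m, from 0 to 0.0918. In form: x y z roll fingers; .... A call has 1 to 5 rows; each row is the pose to reach, as a shift and turn from the pose commanded when the call began, along the tool's axes at that moment; what a row does not reach only later rows make up. A row lasts 1/10 s, in which the tool goes at most 50 mm and 8.59 degrees, less where a joint would pass 70% of its speed; a pose out of reach is approached as far as the arm can. A call with a gripper value outside its range is refused whole. The fingers move at their own pace and stop on an object; FORCE is the grip in N (left out, the last holds). Time passes only in rows, so rows that repeat a pose let the fingers close. It gives the time, the measured TCP pose, the force, the opening and the grip force at its end, in the units of the state.
- arm.observe(): the state, without advancing time (a new reading comes with each control period).
- arm.get_image(name): name is "side" or "top"; returns the picture (480x640x3 uint8, red, green, blue); there is no depth.
- arm.get_calibration(name): a dict with "intrinsics" (3x3 intrinsics, pixels), "pose" (4x4, takes a point from camera to world coordinates). Camera axes: x right, y up, looking along -z (the intrinsics and any distortion apply to the point x, -y, -z); pixel columns grow to the right and rows downward; lengths in m; the calibration is good to about 2 mm. A picture is of the moment at which its call begins. get_calibration takes no time and is no camera call.
- arm.sign_off(): hands the job in; it is judged then, once.
Trained networks look in the newest picture that a camera, given by its name, has taken for a name from the list of things; names that differ only in an ending like _2 or _b are one class to them, and where a whole thing is asked for, a point or a joint stands for the part that bears it (a point fixed in the world has none). Each returns a list of dicts, best first, with "conf" (0 to 1); they miss things now and then, are a little off and sometimes report something else, mostly with a low value. They report only what shows in the picture. A call takes as long as a camera call. They do not tell look-alikes from the thing itself.
- arm.look_for(camera, query): "point" ([row, column] in pixels, amid what is visible of it).
- arm.silhouettes(camera, query): "region" (480x640 bool, what is visible of it) and "point" ([row, column] in pixels, amid what is visible of it).
- arm.place_of(camera, query): "point" ([row, column] in pixels: a listed point, or the origin of a listed thing).
The state is a dict: "clock": time; "joints": joint angles; "dq": joint speeds; "joint_efforts": joint torques, N m; "position": TCP position; "ee_rot": TCP orientation; "force": force on the tool from outside, world axes, zero at the start; "ft_torque": the same for the moment, N m; "width": opening from 0.0 (shut) to 1.0 (fully open); "gripper_force": force on a finger pad.
Only numpy, scipy, OpenCV 4.12 (cv2) and the standard library are available. Lean on these libraries where they do the work, as an engineer would, in place of code of your own. Each camera call takes 0.05 s, during which the arm holds its last target. There are 200 camera calls.

## Task

Put the black ring box in the empty tray that stands on rubber feet and let go of it; then lift the other tray level by its carrying bar, lower it on top so that its four corner lugs drop into the sockets, and let go. Press its ends down one after the other until both orange spring catches have snapped over it and it sits fully home, flush all round, but never push with more than about 10 newtons, or the thin lower tray is squashed down onto the bench. Keep the tweezers in their tray and leave the bowl and the white pot where they are.

Things in the scene. Friction and masses are not known exactly. Their poses are not given: they have to be found in the camera images.
- lower_tray: empty open grey tray, 200 (x) x 140 (y) mm, on four soft rubber feet fixed to the bench. Origin: centre of its footprint at bench height, z up. Walls 3 mm; felt floor 20 mm and rim 70 mm above the origin. Corner posts leave 152 mm of length (x) full width inside, and 92 mm of width (y) full length. Pressed, it sinks a long way on its feet, 10 mm or more, and comes back up; 16 mm down it is on the bench
- lower_rim (a point): centre of the lower tray's mouth, level with its rim. Four black square sockets, 16 x 16 mm inside and 16 mm deep, open upward at x = +-88, y = +-58 mm from here, flush with the rim
- catch_hook (a point): hook of the orange spring catch at the lower tray's +x end, 13 mm above its rim; its twin is at the -x end. Each is 40 mm wide, stands 108 mm from the tray's middle and 19 mm above the rim, is sprung inward and is pushed outward by itself as the upper tray passes
- upper_tray: grey tray, 200 (x) x 140 (y) mm, about 0.3 kg, standing on four round black lugs at x = +-88, y = +-58 mm: 14 mm long, 14 mm across, tapering from 8 mm up to 9 mm at the lower end. Origin: centre of the footprint at the lugs' lower ends, z up. Floor underside at 14 mm, rim at 46 mm. Fully home, the floor rests on the lower tray's rim: this origin is then 56 mm above the lower tray's. Either way round fits
- upper_rib (a point): half-round rib on the upper tray's +x end (its twin at -x), 24 mm above the tray's origin, out to x = 106.5 mm; it snaps under the catch. Unpressed, the tray stops about 8 mm above home with its ribs on the catches; a push of 3 to 9 N over one end, on its wall or the end of the middle wall, snaps that end; a push in the middle needs more
- upper_bar (a point): centre of the black carrying bar of that tray: 110 mm long (along the tray's x), 12 mm thick (y), 16 mm high; 76 mm above the tray's origin, 30 mm above its rim, free below. The bar lies over the tray's centre of mass
- ring_box_mid (a point): centre of the black ring box, a closed box 55 x 55 mm and 40 mm high, about 50 g; axes along its sides
- tweezers: steel tweezers, 159 x 20 x 10 mm, loose on the floor of one half of the upper tray; origin under their middle, x along them
- bowl: spun steel bowl, 102 mm wide, 47 mm high, a bystander; origin under its centre
- cream_pot: white plastic pot with lid, 48 mm wide, 50 mm high, a bystander; origin under its centre
Mind the look-alikes: they are no part of the job. Of the things that look like the part that bears ring_box_mid, the smaller one is meant.

How it is judged:
By the outcome, as a careful person would: the job done as asked, in the order asked, and still so for the second after the job is handed in, with the robot touching nothing.
It also fails if it takes over 67 s, if anything falls off the work surface, if the arm or the gripper's body presses on something with over 40 N, if the wrist force passes 120 N, or if a joint passes its speed limit or range.

## Working session

There is one attempt and no reset: what is moved stays moved. The work goes in short steps, Python scripts to look and compute and a shell command to move; the robot and the scene stay as the last step left them, time stands still between calls to the robot, and variables do not carry over. Pictures are saved under pics/ and viewed, at most 10 in all, crops included, and the job is handed in when it is done.

```bash
mkdir -p pics
cat > h.py <<'E'
import numpy as np,cv2
from cell import arm
from scipy.spatial.transform import Rotation as R
def ray(cam,rc):
    c=arm.get_calibration(cam);K=np.array(c["intrinsics"]);T=np.array(c["pose"])
    d=np.linalg.inv(K)@[rc[1],rc[0],1];d=T[:3,:3]@[d[0],-d[1],-d[2]]
    return T[:3,3],d
def at(cam,rc,z):
    o,d=ray(cam,rc);return o+d*(z-o[2])/d[2]
def proj(cam,p):
    c=arm.get_calibration(cam);K=np.array(c["intrinsics"]);T=np.array(c["pose"])
    q=T[:3,:3].T@(np.array(p)-T[:3,3]);q=K@[q[0],-q[1],-q[2]];return np.array([q[1]/q[2],q[0]/q[2]])
def tri(a,b):
    (o1,d1),(o2,d2)=a,b
    A=np.c_[d1,-d2];s=np.linalg.lstsq(A,o2-o1,rcond=None)[0]
    p,q=o1+s[0]*d1,o2+s[1]*d2;return (p+q)/2,np.linalg.norm(p-q)
E
python3 - <<'E'
from h import *
np.set_printoptions(precision=3,suppress=True)
for c in("top","side"):
    im=arm.get_image(c);cv2.imwrite(f"pics/{c}0.png",im[:,:,::-1])
    print(c,arm.get_calibration(c))
Z=dict(lower_tray=0,lower_rim=.07,catch_hook=.083,upper_tray=0,upper_rib=.024,upper_bar=.076,ring_box_mid=.02,tweezers=.02,bowl=0,cream_pot=0)
for q,z in Z.items():
  for c in("top","side"):
    print(q,c,[(np.round(d["point"]),round(d["conf"],2),at(c,d["point"],z)) for d in arm.place_of(c,q)][:5])
s=arm.observe();print(s["position"],s["ee_rot"],s["clock"],R.from_rotvec(s["ee_rot"]).as_matrix())
E
```

```text
top {'intrinsics': array([[533.543,   0.   , 316.026],
       [  0.   , 533.543, 246.588],
       [  0.   ,   0.   ,   1.   ]]), 'pose': array([[ 0.031,  0.999, -0.034,  0.504],
       [-1.   ,  0.031,  0.003,  0.023],
       [ 0.004,  0.034,  0.999,  1.148],
       [ 0.   ,  0.   ,  0.   ,  1.   ]])}
side {'intrinsics': array([[437.47 ,   0.   , 323.738],
       [  0.   , 437.47 , 243.84 ],
       [  0.   ,   0.   ,   1.   ]]), 'pose': array([[-0.999, -0.004, -0.041,  0.514],
       [-0.032, -0.541,  0.84 ,  0.772],
       [-0.025,  0.841,  0.541,  0.567],
       [ 0.   ,  0.   ,  0.   ,  1.   ]])}
lower_tray top [(array([296., 404.]), 0.79, array([ 0.443, -0.173,  0.   ])), (array([236., 237.]), 0.37, array([0.561, 0.191, 0.   ]))]
lower_tray side [(array([229., 373.]), 0.77, array([ 0.435, -0.179,  0.   ]))]
lower_rim top [(array([297., 412.]), 0.64, array([ 0.444, -0.176,  0.07 ]))]
lower_rim side [(array([204., 372.]), 0.94, array([ 0.439, -0.177,  0.07 ]))]
catch_hook top [(array([246., 422.]), 0.48, array([ 0.548, -0.191,  0.083]))]
catch_hook side [(array([196., 328.]), 0.43,
[... 798 characters left out ...]
 -0.015,  0.02 ]))]
tweezers top [(array([289., 229.]), 0.45, array([0.448, 0.202, 0.02 ]))]
tweezers side [(array([332., 378.]), 0.81, array([0.451, 0.209, 0.02 ]))]
bowl top [(array([186., 182.]), 0.94, array([0.665, 0.314, 0.   ]))]
bowl side [(array([386., 250.]), 0.83, array([0.661, 0.31 , 0.   ]))]
cream_pot top [(array([185., 465.]), 0.81, array([ 0.686, -0.298,  0.   ])), (array([282., 243.]), 0.65, array([0.462, 0.173, 0.   ])), (array([293., 410.]), 0.45, array([ 0.45 , -0.186,  0.   ]))]
cream_pot side [(array([208., 282.]), 0.6, array([ 0.679, -0.29 ,  0.   ]))]
[0.267 0.565 0.405] [-0.687 -3.066  0.   ] 1.1 [[-0.904  0.427 -0.   ]
 [ 0.427  0.904 -0.   ]
 [ 0.    -0.    -1.   ]]
```

View pics/top0.png

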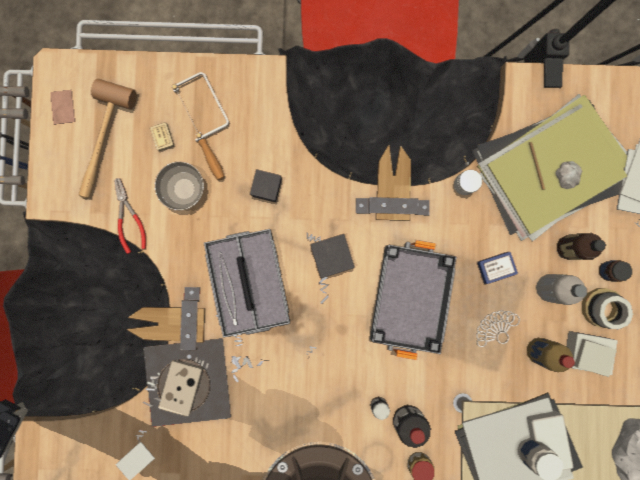

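View pics/side0.png

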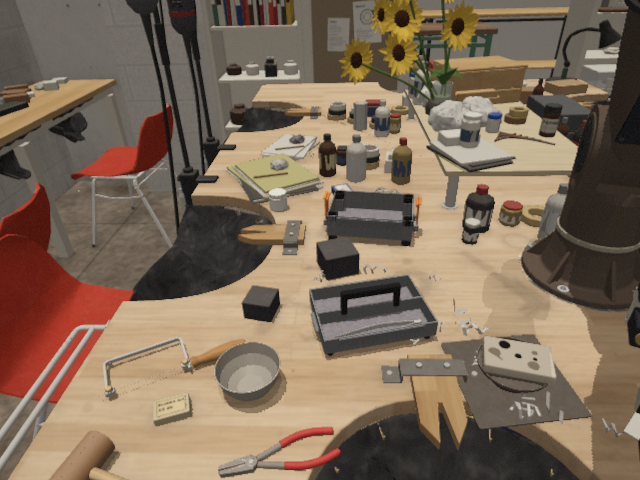

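The top view shows the lower tray with sockets at about (297,412), the upper tray with bar and tweezers at (282,246), the small ring box at (185,265) and the larger look-alike at (255,333). The pot is at (182,468) and the bowl at (187,181). The side view agrees. Next I'll get the angles from rectified crops.

```bash
cat >> h.py <<'E'
def rect(im,cam,c,ang,z,hx=.13,hy=.1,s=1500):
    # rectified patch: columns = local x, rows = -local y
    ca,sa=np.cos(ang),np.sin(ang);w,h=int(2*hx*s),int(2*hy*s)
    X=[(-hx,hy),(hx,hy),(hx,-hy),(-hx,-hy)]
    src=np.float32([proj(cam,[c[0]+ca*x-sa*y,c[1]+sa*x+ca*y,z])[::-1] for x,y in X])
    H=cv2.getPerspectiveTransform(src,np.float32([(0,0),(w,0),(w,h),(0,h)]))
    o=cv2.warpPerspective(im,H,(w,h),flags=cv2.INTER_CUBIC)
    for k in range(-10,11):
        if abs(k*.02)<hx:cv2.line(o,(int((hx+k*.02)*s),0),(int((hx+k*.02)*s),5 if k else 14),(255,0,0),1)
        if abs(k*.02)<hy:cv2.line(o,(0,int((hy+k*.02)*s)),(5 if k else 14,int((hy+k*.02)*s)),(255,0,0),1)
    return o
E
python3 - <<'E'
from h import *
np.set_printoptions(precision=4,suppress=True)
def sil(cam,q,near,z):
    for d in arm.silhouettes(cam,q):
        p=at(cam,d["point"],z)
        if np.hypot(*(p[:2]-near))<.05:
            r=d["region"];rc=np.argwhere(r)
            P=np.float32([at(cam,x,z)[:2] for x in rc])
            m=cv2.minAreaRect(P*1000);pca=np.linalg.svd(P-P.mean(0))[2][0] if len(P)<3000 else np.linalg.svd(P-P.mean(0),full_matrices=False)[2][0]
            print(cam,q,np.round(m[0],1),np.round(m[1],1),round(m[2],1),"conf",round(d["conf"],2),"mean",P.mean(0),"pca",np.degrees(np.arctan2(pca[1],pca[0]))%180,len(P))
for cam in("top","side"):
    sil(cam,"ring_box_mid",[.671,.13],.04)
    sil(cam,"lower_tray",[.443,-.176],.07)
    sil(cam,"upper_tray",[.463,.163],.046)
    sil(cam,"tweezers",[.45,.2],.03)
t=arm.get_image("top")[:,:,::-1];s=arm.get_image("side")[:,:,::-1]
L=[rect(i,c,(.443,-.176),np.radians(-8.5),.07) for i,c in((t,"top"),(s,"side"))]
U=[rect(i,c,(.464,.162),np.radians(15.5),.084) for i,c in((t,"top"),(s,"side"))]
o=np.vstack([np.hstack(L),np.hstack(U)]);print(o.shape);cv2.imwrite("pics/r.png",o)
B=[rect(i,c,(.671,.130),0,.04,.06,.06,4000) for i,c in((t,"top"),)]
cv2.imwrite("pics/b.png",np.hstack(B))
E
```

```text
top ring_box_mid [666.  128.3] [58.9 59.6] 77.1 conf 0.95 mean [0.6661 0.1286] pca 178.0763 791Traceback (most recent call last):
  File "<stdin>", line 13, in <module>
  File "<stdin>", line 8, in sil
  File "h.py", line 9, in at
    o,d=ray(cam,rc);return o+d*(z-o[2])/d[2]
        ~~~^^^^^^^^
  File "h.py", line 5, in ray
    c=arm.get_calibration(cam);K=np.array(c["intrinsics"]);T=np.array(c["pose"])
ValueError: time passes only in moves, steps and waits
```

```bash
python3 - <<'E'
s=open('h.py').read()
s=s.replace("def ray(","C={c:arm.get_calibration(c) for c in('top','side')}\ndef ray(",1).replace("c=arm.get_calibration(cam)","c=C[cam]")
open('h.py','w').write(s)
E
cat > m.py <<'E'
from h import *
np.set_printoptions(precision=4,suppress=True)
def sil(cam,q,near,z):
    for d in arm.silhouettes(cam,q):
        p=at(cam,d["point"],z)
        if np.hypot(*(p[:2]-near))<.05:
            P=np.float32([at(cam,x,z)[:2] for x in np.argwhere(d["region"])])
            m=cv2.minAreaRect(P*1000)
            print(cam,q,np.round(m[0],1),np.round(m[1],1),round(m[2],1),"conf",round(d["conf"],2),len(P))
for cam in("top","side"):
    if cam=="side":sil(cam,"ring_box_mid",[.671,.13],.04)
    sil(cam,"lower_tray",[.443,-.176],.07)
    sil(cam,"upper_tray",[.463,.163],.046)
    sil(cam,"tweezers",[.45,.2],.03)
t=arm.get_image("top")[:,:,::-1];s=arm.get_image("side")[:,:,::-1]
L=[rect(i,c,(.443,-.176),np.radians(-8.5),.07) for i,c in((t,"top"),(s,"side"))]
U=[rect(i,c,(.464,.162),np.radians(15.5),.084) for i,c in((t,"top"),(s,"side"))]
o=np.vstack([np.hstack(L),np.hstack(U)]);print(o.shape);cv2.imwrite("pics/r.png",o)
B=[rect(i,c,(.671,.130),0,.04,.06,.06,3000) for i,c in((t,"top"),)]
cv2.imwrite("pics/b.png",np.hstack(B))
E
python3 m.py
```

```text
top lower_tray [ 441.3 -178.9] [148.5 236.7] 82.1 conf 0.66 7598
top upper_tray [463.2 160.9] [208.8 145.5] 13.5 conf 0.7 6726
side ring_box_mid [664.7 151.4] [92.9 71.3] 78.1 conf 0.64 1110
side lower_tray [ 453.3 -140.2] [230.8 243.1] 80.7 conf 0.96 4227
side upper_tray [464.6 179.9] [211.4 176.8] 14.3 conf 0.83 7195
side tweezers [447.2 203.4] [146.5  16. ] 12.9 conf 0.7 352
(600, 780, 3)
```

View pics/r.png

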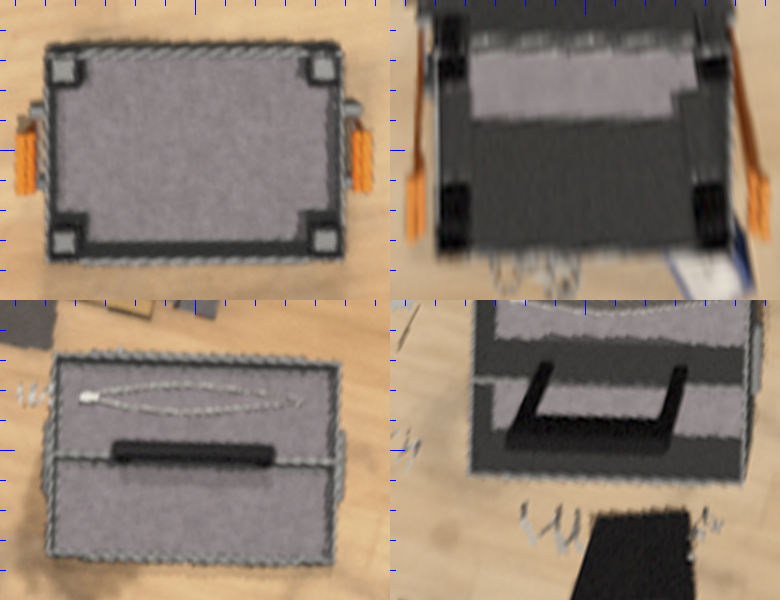

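View pics/b.png

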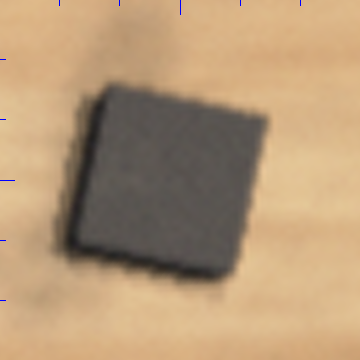

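The crops show the sockets near (63,71), (322,70), (64,241) and (324,239), so the lower tray sits at about -8.2°. The bar lies at about 15° and the small box's top is centred at (0.669, 0.130), turned -12.4°. I'll keep the fingers along y throughout.

```bash
cat > go.py <<'E'
import sys
from h import *
x,y,z,yaw=map(float,sys.argv[1:5]) # TCP target, yaw of tool y in deg
s=arm.observe();M=R.from_rotvec(s["ee_rot"]).as_matrix()
d=M.T@(np.array([x,y,z])-s["position"]);a=np.degrees(np.arctan2(M[1,1],M[0,1]))
r=(a-yaw+90)%180-90
print(np.round(d,4),"roll",round(np.radians(r),4),"now",np.round(s["position"],4),"yaw",round(a,2),"t",s["clock"],"tilt",np.round(M[:,2],4),np.round(s["force"],2),round(s["width"],3),round(s["gripper_force"],1),"j7",round(s["joints"][6],2))
E
python3 go.py .669 .130 .30 77.6
```

```text
[-0.5496 -0.222   0.1048] roll -0.2245 now [0.2667 0.5653 0.4047] yaw 64.74 t 1.65 tilt [ 1.e-04  0.e+00 -1.e+00] [-0.16  0.66 -0.04] 1.0 0.0 j7 -0.08
```

```bash
A='-.229 -.0925 .02 0 .0918'; python3 -m inch '-.046 -.0185 .004 0 .0918;-.092 -.037 .008 0 .0918;-.138 -.0555 .012 0 .0918;-.184 -.074 .016 0 .0918;-.229 -.0925 .02 0 .0918' 10; python3 -m inch '-.046 -.0185 .008 0 .0918;-.092 -.037 .016 0 .0918;-.138 -.0555 .024 0 .0918;-.184 -.074 .032 0 .0918;-.229 -.0925 .04 0 .0918'; python3 go.py .669 .130 .30 77.6
```

```text
clock: 2.15
position: [0.4355, 0.3822, 0.3848]
ee_rot: [0.687, 3.065, 0.001]
force: [0.4, 1.4, 0.3]
width: 0.999
gripper_force: 0.0
clock: 2.65
position: [0.603, 0.2011, 0.3446]
ee_rot: [0.686, 3.065, 0.001]
force: [0.8, 0.0, 0.6]
width: 0.999
gripper_force: 0.0
[-0.09   -0.0362  0.0447] roll -0.2242 now [0.603  0.2011 0.3446] yaw 64.76 t 2.65 tilt [ 5.e-04  4.e-04 -1.e+00] [0.82 0.05 0.63] 0.999 0.0 j7 0.79
```

```bash
python3 -m inch '-.04 -.015 .02 -.1 .0918;-.08 -.032 .035 -.2 .0918;-.084 -.034 .045 -.224 .0918;-.084 -.034 .045 -.224 .0918'|head -2; python3 go.py .669 .130 .187 77.6
```

```text
clock: 3.05
position: [0.6635, 0.1339, 0.2978]
[-0.0065 -0.0024  0.1108] roll -0.004 now [0.6635 0.1339 0.2978] yaw 77.37 t 3.05 tilt [-0.0028 -0.0013 -1.    ] [-0.43  0.69  0.5 ] 1.0 0.0 j7 1.12
```

```bash
python3 -m inch '-.005 -.002 .04 0 .0918;-.005 -.002 .08 0 .0918;-.005 -.002 .108 0 .0918;-.005 -.002 .1105 0 .0918;-.005 -.002 .1105 0 .04' 12; python3 -m inch '0 0 0 0 .04;0 0 0 0 .04;0 0 0 0 .04'; python3 go.py .44 -.18 .207 81.8
```

```text
clock: 3.55
position: [0.6673, 0.1346, 0.1899]
ee_rot: [-0.338, -3.123, -0.001]
force: [0.7, -1.0, 0.5]
width: 0.951
gripper_force: 0.0
clock: 3.85
position: [0.6682, 0.1333, 0.1909]
ee_rot: [0.34, 3.121, 0.002]
force: [0.6, -0.2, -0.8]
width: 0.703
gripper_force: 0.0
[ 0.1554 -0.355  -0.0168] roll -0.0738 now [0.6682 0.1333 0.1909] yaw 77.57 t 3.85 tilt [ 2.3e-03  7.0e-04 -1.0e+00] [ 0.59 -0.22 -0.81] 0.703 0.0 j7 1.14
```

```bash
python3 -m inch '0 0 0 0 .04;0 0 0 0 .04;0 0 0 0 .04'|tail -2; python3 -m inch '0 0 -.04 0 .04;0 0 -.08 0 .04;0 0 -.11 0 .04;0 0 -.11 0 .04'; python3 go.py .44 -.18 .30 81.8
```

```text
width: 0.601
gripper_force: 12.0
clock: 4.55
position: [0.6693, 0.1331, 0.3044]
ee_rot: [0.34, 3.116, 0.005]
force: [-0.2, 1.2, -1.1]
width: 0.599
gripper_force: 12.0
[ 0.1564 -0.3552  0.002 ] roll -0.0741 now [0.6693 0.1331 0.3044] yaw 77.55 t 4.55 tilt [ 0.0078  0.0021 -1.    ] [-0.21  1.24 -1.13] 0.599 12.0 j7 1.13
```

```bash
python3 -m inch '.02 -.045 0 0 .04;.04 -.09 0 0 .04;.06 -.135 0 0 .04;.08 -.18 0 0 .04;.1 -.225 0 0 .04'|head -2; python3 -m inch '.02 -.045 0 -.02 .04;.04 -.09 0 -.05 .04;.056 -.128 0 -.074 .04;.056 -.128 0 -.074 .04'|head -2
python3 - <<'E'
from h import *
np.set_printoptions(precision=4,suppress=True)
Z=dict(lower_tray=0,lower_rim=.07,ring_box_mid=.137)
for q,z in Z.items():
  for c in("top","side"):
    print(q,c,[(np.round(d["point"]),round(d["conf"],2),at(c,d["point"],z)) for d in arm.place_of(c,q)][:3])
E
python3 go.py .44 -.18 .207 81.8
```

```text
clock: 5.05
position: [0.52, -0.0666, 0.2987]
clock: 5.45
position: [0.4354, -0.1829, 0.2988]
lower_tray top [(array([295., 407.]), 0.87, array([ 0.4451, -0.1779,  0.    ]))]
lower_tray side [(array([229., 368.]), 0.62, array([ 0.4468, -0.177 ,  0.    ])), (array([204., 374.]), 0.62, array([ 0.4225, -0.3125,  0.    ]))]
lower_rim top [(array([297., 415.]), 0.71, array([ 0.445 , -0.1829,  0.07  ])), (array([185., 465.]), 0.58, array([ 0.6744, -0.2779,  0.07  ]))]
lower_rim side [(array([204., 373.]), 0.62, array([ 0.4383, -0.1761,  0.07  ]))]
ring_box_mid top [(array([254., 333.]), 0.71, array([ 0.5252, -0.013 ,  0.137 ])), (array([185., 264.]), 0.7, array([0.652, 0.123, 0.137]))]
ring_box_mid side [(array([301., 263.]), 0.64, array([0.6338, 0.2633, 0.137 ]))]
[-0.0003 -0.003   0.092 ] roll 0.0024 now [ 0.4402 -0.177   0.299 ] yaw 81.94 t 5.75 tilt [-0.e+00  4.e-04 -1.e+00] [-0.01  0.21 -0.05] 0.596 12.0 j7 1.75
```

```bash
python3 -m inch '0 -.002 .04 0 .04;0 -.002 .075 0 .04;0 -.002 .09 0 .04;0 -.002 .0915 0 .04;0 -.002 .0915 0 .04'|head -4; python3 -m inch '0 0 0 0 .07;0 0 0 0 .07;0 0 0 0 .07'; python3 go.py .44 -.18 .207 81.8
```

```text
clock: 6.25
position: [0.4395, -0.1794, 0.2077]
ee_rot: [-0.222, -3.133, -0.001]
force: [-0.9, 0.2, 0.7]
clock: 6.55
position: [0.4395, -0.1802, 0.2085]
ee_rot: [0.224, 3.132, -0.001]
force: [0.8, 1.1, -0.0]
width: 0.754
gripper_force: 0.0
[-0.0004  0.0003  0.0015] roll 0.0003 now [ 0.4395 -0.1802  0.2085] yaw 81.81 t 6.55 tilt [ 1.7e-03 -4.0e-04 -1.0e+00] [ 0.84  1.1  -0.  ] 0.754 0.0 j7 1.78
```

```bash
python3 -m inch '0 0 -.04 0 .07;0 0 -.09 0 .07;0 0 -.12 0 .07;.0 .045 -.12 0 .07;-.003 .09 -.12 0 .07'|head -2; python3 go.py .4635 .161 .32 103.8
```

```text
clock: 7.05
position: [0.455, -0.0916, 0.3296]
[0.0286 0.2511 0.0095] roll -0.3878 now [ 0.455  -0.0916  0.3296] yaw 81.58 t 7.05 tilt [ 4.e-03 -6.e-04 -1.e+00] [ 1.14  1.66 -0.21] 0.764 0.0 j7 1.54
```

```bash
python3 -m inch '.005 .045 0 -.08 .05;.01 .09 0 -.16 .05;.016 .135 0 -.24 .05;.022 .18 0 -.31 .05;.027 .225 0.01 -.388 .05'|head -2;python3 -m inch '0 0 0 0 .05;0 0 0 0 .05'|head -2; python3 go.py .4635 .161 .235 103.8
python3 - <<'E'
from h import *
o=[]
for c in("top","side"):
    im=arm.get_image(c)[:,:,::-1]
    r,k=map(int,proj(c,(.4,0,.05)));print(r,k)
    p=im[max(0,r-90):r+150,max(0,k-190):k+190];o.append(cv2.resize(p,(760,int(p.shape[0]*2))))
o=[cv2.resize(x,(500,300)) for x in o]
cv2.imwrite("pics/v.png",np.vstack(o))
E
```

```text
clock: 7.55
position: [0.4604, 0.137, 0.3193]
clock: 7.75
position: [0.46, 0.1359, 0.3178]
[-0.0095  0.0234  0.0828] roll 0.0064 now [0.46   0.1359 0.3178] yaw 104.17 t 7.75 tilt [-1.e-04  0.e+00 -1.e+00] [-0.36  0.26 -0.48] 0.546 0.0 j7 1.37
315 323
251 395
```

View pics/v.png

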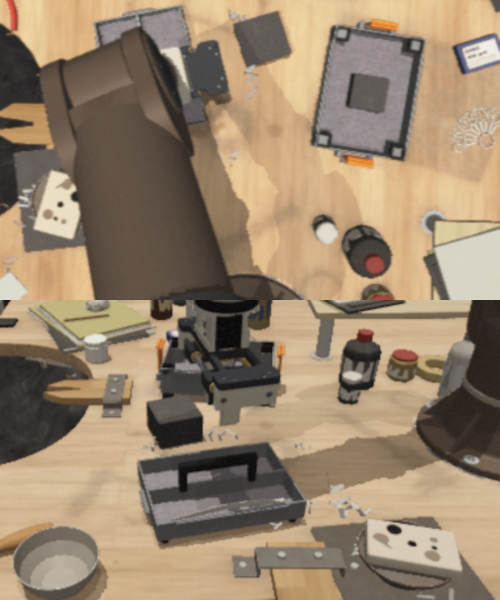

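The ring box sits in the middle of the lower tray, at (368,92) in the upper crop. The gripper is just short of the bar.

```bash
python3 -m inch '-.0095 .0235 0 .006 .05;-.0095 .0235 .04 .006 .05;-.0095 .0235 .075 .006 .05;-.0095 .0235 .082 .006 .05;-.0095 .0235 .082 .006 .05' 40; python3 go.py .4635 .161 .235 103.8; python3 -m inch '0 0 0 0 0;0 0 0 0 0;0 0 0 0 0;0 0 0 0 0;0 0 0 0 0';python3 go.py .4635 .161 .235 103.8
```

```text
clock: 8.35
position: [0.4637, 0.1589, 0.2354]
ee_rot: [0.371, -3.117, 0.002]
force: [0.6, -0.6, 0.9]
width: 0.545
gripper_force: 0.0
[-0.0003  0.0021  0.0004] roll -0.0039 now [0.4637 0.1589 0.2354] yaw 103.58 t 8.35 tilt [-0.0021 -0.0014 -1.    ] [ 0.57 -0.57  0.91] 0.545 0.0 j7 1.29
clock: 8.85
position: [0.4638, 0.1604, 0.2362]
ee_rot: [-0.375, 3.118, 0.001]
force: [1.0, 0.7, 1.0]
width: 0.156
gripper_force: 0.7
[0.0002 0.0006 0.0012] roll -0.0016 now [0.4638 0.1604 0.2362] yaw 103.71 t 8.85 tilt [ 8.e-04  6.e-04 -1.e+00] [0.99 0.73 1.02] 0.156 0.7 j7 1.29
```

```bash
python3 -m inch '0 0 0 0 0;0 0 0 0 0;0 0 0 0 0'|tail -3; python3 -m inch '0 0 -.02 0 0;0 0 -.04 0 0;0 0 -.08 0 0;0 0 -.115 0 0;0 0 -.115 0 0';python3 go.py .44 -.18 .36 81.8;python3 - <<'E'
from h import *
im=arm.get_image("side")[:,:,::-1]
cv2.imwrite("pics/l.png",cv2.resize(im[140:380,220:500],None,fx=2,fy=2))
E
```

```text
force: [-1.4, 1.0, 6.5]
width: 0.13
gripper_force: 40.0
clock: 9.65
position: [0.4648, 0.1606, 0.3546]
ee_rot: [-0.374, 3.113, 0.003]
force: [0.6, 1.0, -3.9]
width: 0.128
gripper_force: 40.0
[ 0.1047 -0.3251 -0.0064] roll 0.3821 now [0.4648 0.1606 0.3546] yaw 103.69 t 9.65 tilt [ 0.0062  0.0026 -1.    ] [ 0.64  1.02 -3.88] 0.128 40.0 j7 1.33
```

View pics/l.png

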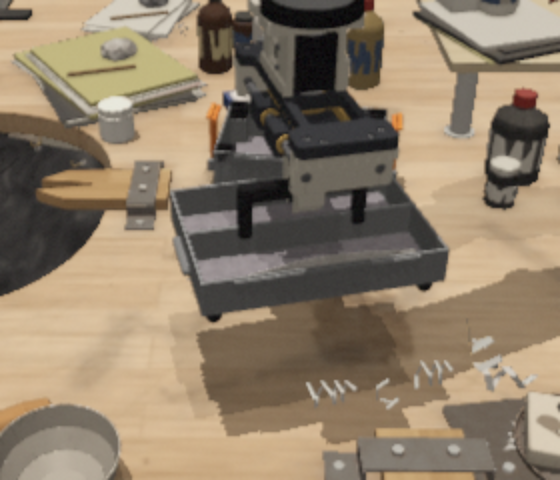

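The tray hangs level from the bar and the tweezers are still in it. Next I'll carry it over the lower tray.

```bash
python3 -m inch '.007 -.02 0 0 0;.018 -.055 0 .0 0;.03 -.095 0 .04 0;.043 -.135 0 .08 0;.056 -.175 0 .12 0'|head -2; python3 go.py .44 -.18 .35 81.8
```

```text
clock: 10.2
position: [0.4496, -0.0247, 0.3491]
[ 0.0278 -0.153  -0.0009] roll 0.2609 now [ 0.4496 -0.0247  0.3491] yaw 96.75 t 10.2 tilt [-3.1e-03 -4.0e-04 -1.0e+00] [ 0.54 -0.83 -3.41] 0.128 40.0 j7 1.62
```

```bash
python3 -m inch '.007 -.04 0 .05 0;.014 -.08 0 .11 0;.02 -.115 0 .17 0;.025 -.138 0 .22 0;.027 -.146 0 .261 0'|head -2;python3 -m inch '0 0 0 0 0;0 0 0 0 0;0 0 0 0 0'|head -2; python3 go.py .44 -.18 .35 81.8
python3 - <<'E'
from h import *
np.set_printoptions(precision=4,suppress=True)
z0=arm.observe()["position"][2]-.236
t=arm.get_image("top")[:,:,::-1];s=arm.get_image("side")[:,:,::-1]
for q,z in dict(upper_tray=z0,upper_rib=z0+.024,upper_bar=z0+.076,catch_hook=.083,lower_rim=.07).items():
  for c in("top","side"):
    print(q,c,[(np.round(d["point"]),round(d["conf"],2),at(c,d["point"],z)) for d in arm.place_of(c,q)][:2])
cv2.imwrite("pics/p.png",np.vstack([cv2.resize(t[210:370,330:500],(510,300)) ,cv2.resize(s[140:280,280:480],(600,420))[:300,:510]]))
cv2.imwrite("pics/s.png",cv2.resize(s[130:280,270:470],(800,600)))
cv2.imwrite("pics/rawt.png",t);cv2.imwrite("pics/raws.png",s)
E
```

```text
clock: 10.7
position: [0.44, -0.1739, 0.349]
clock: 11.0
position: [0.4415, -0.1698, 0.3503]
[ 0.0001 -0.0103  0.0003] roll 0.0043 now [ 0.4415 -0.1698  0.3503] yaw 82.05 t 11.0 tilt [-8.e-04  7.e-04 -1.e+00] [-0.21  0.65 -2.75] 0.128 40.0 j7 1.73
upper_tray top [(array([299., 409.]), 0.79, array([ 0.4426, -0.1625,  0.1143])), (array([302., 392.]), 0.61, array([ 0.4364, -0.1292,  0.1143]))]
upper_tray side [(array([213., 373.]), 0.69, array([ 0.4464, -0.0521,  0.1143])), (array([186., 373.]), 0.6, array([ 0.4385, -0.1837,  0.1143]))]
upper_rib top [(array([250., 424.]), 0.63, array([ 0.5388, -0.1843,  0.1383]))]
upper_rib side [(array([178., 329.]), 0.74, array([ 0.5433, -0.1834,  0.1383]))]
upper_bar top []
upper_bar side [(array([160., 372.]), 0.64, array([ 0.4439, -0.1644,  0.1903])), (array([202., 376.]), 0.47, array([0.4507, 0.0432, 0.1903]))]
catch_hook top [(array([244., 425.]), 0.66, array([ 0.5524, -0.198 ,  0.083 ])), (array([189., 184.]), 0.35, array([0.6481, 0.2885, 0.083 ]))]
catch_hook side [(array([197., 327.]), 0.58, array([ 0.5482, -0.193 ,  0.083 ]))]
lower_rim top []
lower_rim side [(array([207., 374.]), 0.84, array([ 0.4369, -0.1632,  0.07  ]))]
```

View pics/s.png

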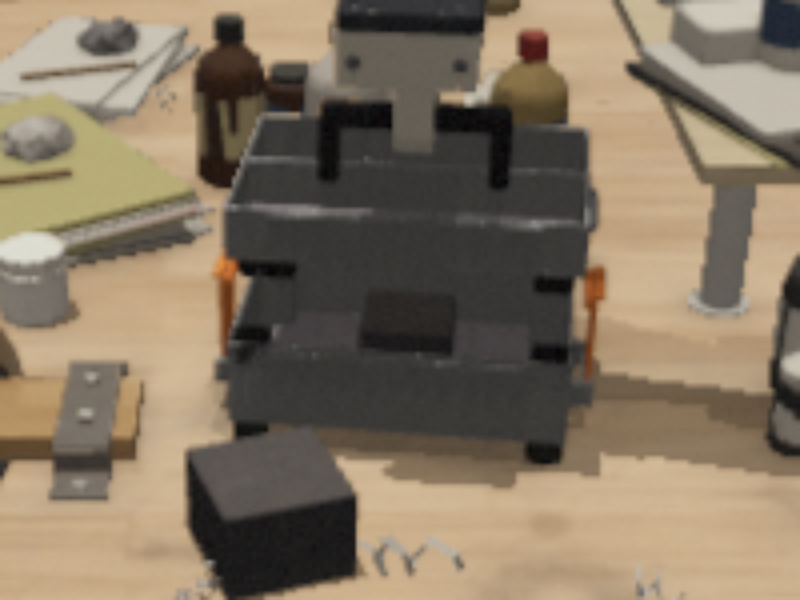

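```bash
cat > ov.py <<'E'
from h import *
def wire(im,cam,c,ang,z,hx,hy,col,r0,c0,f):
    P=[]
    for x,y in((-hx,-hy),(hx,-hy),(hx,hy),(-hx,hy)):
        a=np.radians(ang);w=[c[0]+np.cos(a)*x-np.sin(a)*y,c[1]+np.sin(a)*x+np.cos(a)*y,z]
        r,k=proj(cam,w);P.append([(k+.5-c0)*f,(r+.5-r0)*f])
    cv2.polylines(im,[np.int32(np.array(P)*16)],True,col,1,cv2.LINE_AA,4)
def crop(im,cam,p,h,w,f):
    r,k=proj(cam,p);r0,c0=int(r-h/2),int(k-w/2)
    return cv2.resize(im[r0:r0+h,c0:c0+w],None,fx=f,fy=f,interpolation=cv2.INTER_CUBIC),r0,c0
E
cat > ov1.py <<'E'
from ov import *
L=(.4413,-.1803);la=-8.2;U=(.4415,-.1698);ua=-7.95;z0=.1143
t0=cv2.imread("pics/top0.png");s1=cv2.imread("pics/raws.png")
a,r,k=crop(t0,"top",(*L,.07),150,100,4)
for hx,hy in((.1,.07),(.097,.067)): wire(a,"top",L,la,.07,hx,hy,(0,255,0),r,k,4)
for sx in(-.088,.088):
  for sy in(-.058,.058):
    an=np.radians(la);c=(L[0]+np.cos(an)*sx-np.sin(an)*sy,L[1]+np.sin(an)*sx+np.cos(an)*sy)
    wire(a,"top",c,la,.07,.008,.008,(0,0,255),r,k,4);wire(a,"top",c,la,.054,.008,.008,(255,255,0),r,k,4)
wire(a,"top",L,la,.089,.108,.02,(255,0,255),r,k,4)
b,r,k=crop(s1,"side",(*L,.11),150,100,4)
wire(b,"side",L,la,.07,.1,.07,(0,255,0),r,k,4)
wire(b,"side",L,la,.089,.108,.02,(255,0,255),r,k,4)
for z in(.046,.014):wire(b,"side",U,ua,z0+z,.1,.07,(0,255,255),r,k,4)
cv2.imwrite("pics/ov1.png",np.hstack([a,b]))
E
python3 ov1.py
```

```text
(no output)
```

View pics/ov1.png

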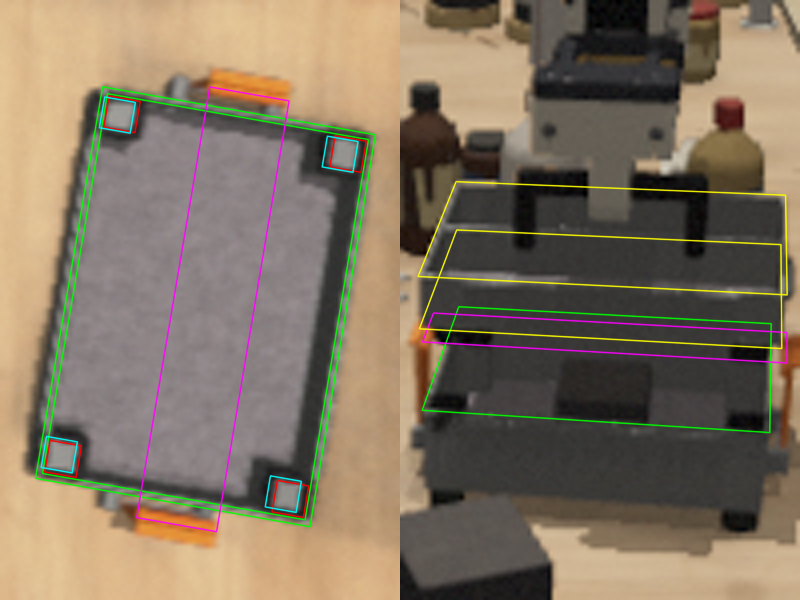

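The overlay fits. The predicted sockets and rims match both pictures to about a millimetre: lower tray (0.4415, -0.1803), -8.2°.

```bash
python3 -m inch '0 -.0105 .01 .004 0;0 -.0105 .025 .004 0;0 -.0105 .03 .004 0;0 -.0105 .03 .004 0;0 -.0105 .03 .004 0'|head -4; python3 go.py .4415 -.1803 .312 81.8
```

```text
clock: 12.1
position: [0.4399, -0.1819, 0.3208]
ee_rot: [-0.229, -3.133, -0.0]
force: [-0.1, 0.2, -3.2]
[-0.0013  0.0018  0.0088] roll -0.0029 now [ 0.4399 -0.1819  0.3208] yaw 81.63 t 12.1 tilt [-1.e-04  0.e+00 -1.e+00] [-0.12  0.19 -3.16] 0.128 40.0 j7 1.76
```

```bash
python3 -m inch '-.0013 .0015 0 -.003 0;-.0013 .0015 .004 -.003 0;-.0013 .0015 .009 -.003 0;-.0013 .0015 .009 -.003 0;-.0013 .0015 .009 -.003 0'|head -4; python3 go.py .4415 -.1803 .302 81.8;python3 - <<'E'
from h import *
cv2.imwrite("pics/raws2.png",arm.get_image("side")[:,:,::-1])
E
```

```text
clock: 12.6
position: [0.4413, -0.1804, 0.3116]
ee_rot: [-0.224, -3.133, -0.0]
force: [-0.6, 0.2, -3.7]
[-0.0002  0.0001  0.0096] roll 0.0002 now [ 0.4413 -0.1804  0.3116] yaw 81.81 t 12.6 tilt [-4.e-04  1.e-04 -1.e+00] [-0.56  0.16 -3.75] 0.13 40.0 j7 1.76
```

Well aligned, with the lug ends about 5 mm above the rim. I'll lower slowly while watching the force.

```bash
python3 -m inch '0 0 .003 0 0;0 0 .006 0 0;0 0 .007 0 0'|sed -n '2p;4p'; python3 -m inch '0 0 .002 0 0;0 0 .004 0 0;0 0 .004 0 0'|sed -n '2p;4p';  python3 go.py .4415 -.1803 .300 81.8
```

```text
position: [0.4412, -0.1803, 0.3044]
force: [0.4, 0.4, -3.8]
position: [0.4413, -0.1803, 0.3005]
force: [0.1, 0.3, -4.2]
[-0.0002  0.0001  0.0005] roll 0.0003 now [ 0.4413 -0.1803  0.3005] yaw 81.81 t 13.25 tilt [-4.e-04  1.e-04 -1.e+00] [ 0.12  0.27 -4.24] 0.128 40.0 j7 1.77
```

```bash
python3 -m inch '0 0 .001 0 0;0 0 .0015 0 0;0 0 .0015 0 0'|sed -n '2p;4p'; python3 -m inch '0 0 .001 0 0;0 0 .0015 0 0;0 0 .0015 0 0'|sed -n '2p;4p';  python3 go.py .4415 -.1803 .300 81.8
```

```text
position: [0.4414, -0.1804, 0.2993]
force: [-0.9, 0.8, -2.6]
position: [0.4414, -0.1804, 0.2978]
force: [-0.1, -0.4, -1.0]
[-0.0001  0.0001 -0.0022] roll 0.0002 now [ 0.4414 -0.1804  0.2978] yaw 81.81 t 13.85 tilt [ 1.e-04 -0.e+00 -1.e+00] [-0.09 -0.39 -1.02] 0.127 40.0 j7 1.77
```

```bash
python3 -m inch '0 0 .0008 0 0;0 0 .0008 0 0;0 0 .0008 0 .04;0 0 .0008 0 .04;0 0 .0008 0 .04' 10|tail -5; python3 -m inch '0 0 0 0 .04;0 0 0 0 .04;0 0 -.03 0 .04;0 0 -.07 0 .04;0 0 -.07 0 .0'|tail -5;python3 - <<'E'
from h import *
a=np.radians(-8.2);c=np.array([.4415,-.1803]);u=np.array([np.cos(a),np.sin(a)])
print(c+.093*u,c-.093*u)
from ov import *
im=arm.get_image("side")[:,:,::-1];L=(.4415,-.1803)
b,r,k=crop(im,"side",(*L,.10),100,130,6)
cv2.imwrite("pics/on.png",b)
E
python3 go.py .5336 -.1936 .30 81.8
```

```text
position: [0.4416, -0.1804, 0.2971]
ee_rot: [0.224, 3.133, -0.0]
force: [-0.2, -0.7, -0.1]
width: 0.343
gripper_force: 0.0
position: [0.4427, -0.181, 0.3712]
ee_rot: [0.224, 3.126, -0.002]
force: [-0.3, -0.5, -1.2]
width: 0.392
gripper_force: 0.0
[ 0.53354919 -0.19356449] [ 0.34945081 -0.16703551]
[-0.092   0.0003  0.0696] roll 0.0002 now [ 0.4421 -0.1807  0.3692] yaw 81.81 t 14.9 tilt [ 0.0049 -0.0012 -1.    ] [-0.41  0.01 -0.41] 0.351 0.0 j7 1.75
```

View pics/on.png

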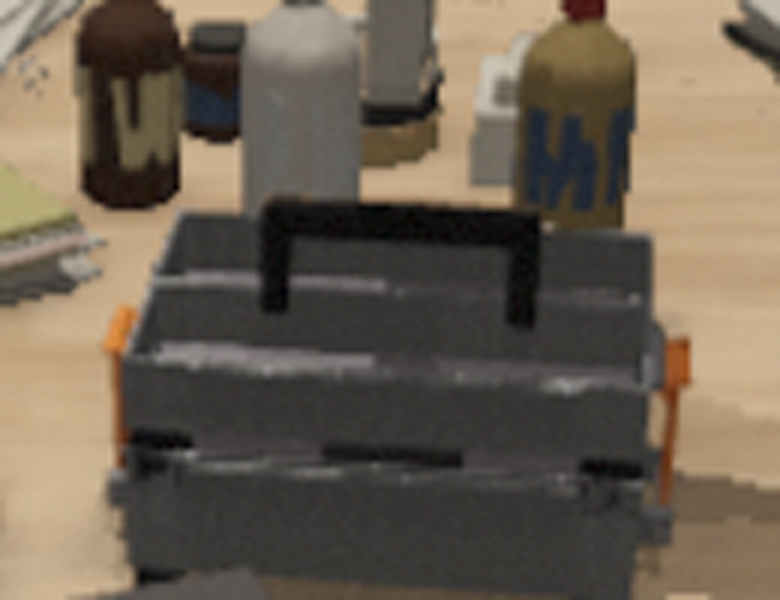

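The upper tray rests on the catches with its lugs in the sockets, a gap of several mm all round. Next I'll press the +x end with closed fingers.

```bash
python3 -m inch '-.045 0 0 0 0;-.092 0 0 0 0;-.092 0 .03 0 0;-.092 0 .06 0 0;-.092 0 .06 0 0'|sed -n '2p;4p;5p'; python3 -m inch '0 0 .005 0 0;0 0 .008 0 0;0 0 .008 0 0'|sed -n '2p;4p;5p'; python3 go.py .5336 -.1936 .29 81.8
```

```text
position: [0.5308, -0.1928, 0.3024]
force: [-1.4, -0.0, 0.5]
width: 0.004
position: [0.5325, -0.1936, 0.2997]
force: [0.1, 1.1, 0.5]
width: 0.006
[-0.0011  0.0001  0.0097] roll 0.0001 now [ 0.5325 -0.1936  0.2997] yaw 81.8 t 15.7 tilt [ 1.2e-03 -2.0e-04 -1.0e+00] [0.06 1.06 0.48] 0.006 0.0 j7 1.75
```

```bash
python3 -m inch '0 0 .004 0 0;0 0 .008 0 0;0 0 .009 0 0;0 0 .009 0 0'|sed -n '2p;4p'; for i in 1; do python3 -m inch '0 0 .001 0 0;0 0 .0015 0 0;0 0 .0015 0 0'|sed -n '2p;4p'; done;python3 go.py .5336 -.1936 .285 81.8
```

```text
position: [0.5323, -0.1934, 0.2898]
force: [-0.0, -0.1, 0.3]
position: [0.5324, -0.1934, 0.2884]
force: [-0.1, 0.4, -0.1]
[-0.0012  0.      0.0034] roll 0.0003 now [ 0.5324 -0.1934  0.2884] yaw 81.81 t 16.4 tilt [-0.e+00  1.e-04 -1.e+00] [-0.11  0.42 -0.11] 0.004 0.0 j7 1.76
```

```bash
python3 -m inch '0 0 .001 0 0;0 0 .0015 0 0;0 0 .0015 0 0'|sed -n '2p;4p'; python3 -m inch '0 0 .001 0 0;0 0 .0015 0 0;0 0 .0015 0 0'|sed -n '2p;4p';python3 -m inch '0 0 .001 0 0;0 0 .0015 0 0;0 0 .0015 0 0'|sed -n '2p;4p'
```

```text
position: [0.5324, -0.1935, 0.2869]
force: [0.2, -0.1, 1.2]
position: [0.5324, -0.1935, 0.2853]
force: [-1.1, -0.1, 0.3]
position: [0.5325, -0.1935, 0.284]
force: [0.4, -0.1, 0.8]
```

```bash
python3 -m inch '0 0 .001 0 0;0 0 .0015 0 0;0 0 .0015 0 0'|sed -n '2p;4p'; python3 -m inch '0 0 .001 0 0;0 0 .0015 0 0;0 0 .0015 0 0'|sed -n '2p;4p';python3 -m inch '0 0 .001 0 0;0 0 .0015 0 0;0 0 .0015 0 0'|sed -n '2p;4p'
```

```text
position: [0.5325, -0.1935, 0.2825]
force: [-0.6, -0.6, 1.1]
position: [0.5324, -0.1935, 0.281]
force: [-1.0, 0.6, 3.0]
position: [0.5322, -0.1934, 0.2792]
force: [-0.3, 0.6, 2.5]
```

```bash
python3 -m inch '0 0 .001 0 0;0 0 .0015 0 0;0 0 .0015 0 0'|sed -n '2p;4p'; python3 -m inch '0 0 .001 0 0;0 0 .0015 0 0;0 0 .0015 0 0'|sed -n '2p;4p';python3 -m inch '0 0 .001 0 0;0 0 .0015 0 0;0 0 .0015 0 0'|sed -n '2p;4p'
```

```text
position: [0.5324, -0.1934, 0.2778]
force: [0.0, 0.6, 1.5]
position: [0.5325, -0.1935, 0.2763]
force: [0.2, -0.3, 0.8]
position: [0.5325, -0.1935, 0.275]
force: [0.7, 0.9, 2.2]
```

```bash
python3 -m inch '0 0 .001 0 0;0 0 .0015 0 0;0 0 .0015 0 0'|sed -n '2p;4p'; python3 -m inch '0 0 .001 0 0;0 0 .0015 0 0;0 0 .0015 0 0'|sed -n '2p;4p';python3 -m inch '0 0 .001 0 0;0 0 .0015 0 0;0 0 .0015 0 0'|sed -n '2p;4p'
```

```text
position: [0.5325, -0.1935, 0.2735]
force: [0.7, 0.3, 3.2]
position: [0.5325, -0.1935, 0.272]
force: [0.9, 0.7, 4.8]
position: [0.5325, -0.1935, 0.2706]
force: [0.5, 0.4, 4.9]
```

The force rose to 3 N and then dropped, and the later stiffness extrapolates to zero at the home height (TCP 0.280). So the +x end has snapped. On to the other end.

```bash
python3 -m inch '0 0 -.04 0 0;0 0 -.09 0 0;.045 0 -.09 0 0;.09 0 -.09 0 0;.14 0 -.09 0 0'|sed -n '2p'; python3 -m inch '.045 0 0 0 0;.045 0 .04 0 0;.045 0 .06 0 0;.045 0 .06 0 0' |sed -n '2p;4p'; python3 go.py .3494 -.1670 .289 81.8
```

```text
position: [0.3924, -0.1733, 0.3602]
position: [0.3479, -0.1667, 0.2988]
force: [-0.5, -0.3, 0.9]
[-0.0016 -0.0001  0.0098] roll 0.0 now [ 0.3479 -0.1667  0.2988] yaw 81.8 t 20.9 tilt [-0.0041  0.0012 -1.    ] [-0.46 -0.3   0.87] 0.008 0.0 j7 1.78
```

```bash
python3 -m inch '-.001 0 .005 0 0;-.001 0 .01 0 0;-.001 0 .011 0 0;-.001 0 .011 0 0'|sed -n '2p;4p'; python3 -m inch '0 0 .001 0 0;0 0 .0015 0 0;0 0 .0015 0 0'|sed -n '2p;4p';python3 -m inch '0 0 .001 0 0;0 0 .0015 0 0;0 0 .0015 0 0'|sed -n '2p;4p';python3 -m inch '0 0 .001 0 0;0 0 .0015 0 0;0 0 .0015 0 0'|sed -n '2p;4p'
```

```text
position: [0.3505, -0.1673, 0.2896]
force: [-0.5, 0.4, -0.2]
position: [0.3503, -0.1673, 0.288]
force: [1.1, -0.3, -1.0]
position: [0.3503, -0.1673, 0.2864]
force: [0.0, -0.6, -0.6]
position: [0.3503, -0.1673, 0.2849]
force: [0.7, 0.5, -0.1]
```

```bash
python3 -m inch '0 0 .001 0 0;0 0 .0015 0 0;0 0 .0015 0 0'|sed -n '2p;4p';python3 -m inch '0 0 .001 0 0;0 0 .0015 0 0;0 0 .0015 0 0'|sed -n '2p;4p';python3 -m inch '0 0 .001 0 0;0 0 .0015 0 0;0 0 .0015 0 0'|sed -n '2p;4p'
```

```text
position: [0.3503, -0.1673, 0.2834]
force: [-0.5, -0.3, 1.6]
position: [0.3503, -0.1673, 0.2819]
force: [-0.6, 0.1, 2.1]
position: [0.3503, -0.1673, 0.2804]
force: [-1.1, -1.2, 4.4]
```

```bash
python3 -m inch '0 0 .001 0 0;0 0 .0015 0 0;0 0 .0015 0 0'|sed -n '2p;4p';python3 -m inch '0 0 .001 0 0;0 0 .0015 0 0;0 0 .0015 0 0'|sed -n '2p;4p'
```

```text
position: [0.3503, -0.1673, 0.279]
force: [-1.0, 0.1, 5.0]
position: [0.3503, -0.1673, 0.2775]
force: [-2.4, 1.4, 6.5]
```

```bash
python3 -m inch '0 0 .001 0 0;0 0 .001 0 0'|sed -n '2p;4p';python3 -m inch '0 0 .001 0 0;0 0 .001 0 0'|sed -n '2p;4p'
```

```text
position: [0.3502, -0.1673, 0.2765]
force: [-1.7, -0.2, 8.2]
position: [0.3502, -0.1673, 0.2755]
force: [-2.2, -0.6, 7.4]
```

```bash
python3 -m inch '0 0 0 0 0'|sed -n '2p;4p';python3 -m inch '0 0 0.0005 0 0'|sed -n '2p;4p';python3 -m inch '0 0 .0005 0 0;0 0 .0005 0 0'|sed -n '2p;4p'
```

```text
position: [0.3502, -0.1673, 0.2755]
force: [-2.0, 0.2, 7.5]
position: [0.3502, -0.1673, 0.2751]
force: [-2.2, -0.2, 7.3]
position: [0.3502, -0.1673, 0.2743]
force: [-1.5, 0.3, 8.1]
```

```bash
python3 -m inch '0 0 .0005 0 0;0 0 .0005 0 0'|sed -n '2p;4p';python3 -m inch '0 0 .0005 0 0;0 0 .0005 0 0'|sed -n '2p;4p'
```

```text
position: [0.3502, -0.1673, 0.2738]
force: [-0.9, -0.2, 2.0]
position: [0.3502, -0.1673, 0.2734]
force: [-1.5, -1.0, 3.2]
```

Snapped: the force fell from 8.1 N to 2.0 N. I'll press a touch more, then retract and check.

```bash
python3 -m inch '0 0 .001 0 0;0 0 .002 0 0;0 0 .002 0 0'|sed -n '2p;4p';python3 -m inch '0 0 -.04 0 0;0 0 -.09 0 0;0.05 0 -.13 0 0;.1 0 -.13 0 0;.12 0 -.13 0 0'|sed -n '2p';python3 - <<'E'
from ov import *
im=arm.get_image("side")[:,:,::-1];t=arm.get_image("top")[:,:,::-1];L=(.4415,-.1803);la=-8.2
b,r,k=crop(im,"side",(*L,.09),80,130,6);b2=b.copy()
for z,h in((.102,.1),(.070,.1)):wire(b,"side",L,la,z,h,.07,(0,255,0),r,k,6)
o=np.vstack([b2,b]);o=cv2.resize(o,(480,590))
cv2.imwrite("pics/fin.png",o)
E
```

```text
position: [0.3502, -0.1673, 0.2714]
force: [-1.2, 0.9, 4.3]
position: [0.2293, -0.1499, 0.4021]
```

View pics/fin.png

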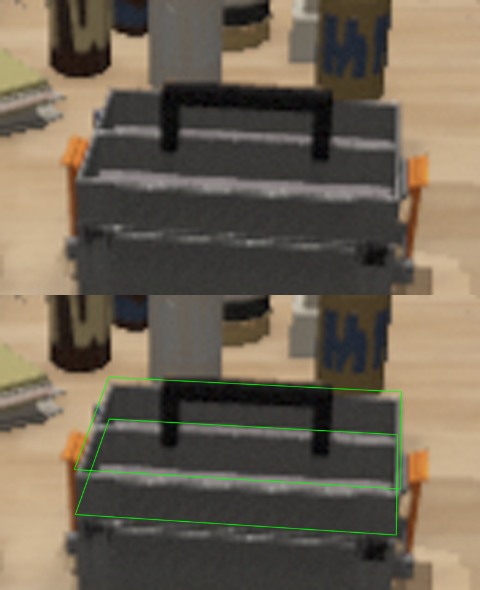

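The upper rim is level, both catches stand over the tray ends, and the seam has closed by about 8 mm at both ends compared with before. The force–height curves after snapping match at both ends (3.2 N at 0.2735 m on +x and at 0.2734 m on -x), so both ends are home. I'll let the arm settle and then hand in.

```bash
python3 -m inch '0 0 0 0 0;0 0 0 0 0;0 0 0 0 0'|head -2
python3 - <<'E'
from h import *
t=arm.get_image("top");arm.get_image("side")
for c,q,z in(("top","tweezers",.08),("side","tweezers",.08),("top","cream_pot",0),("side","bowl",0)):
    print(q,c,[(round(d["conf"],2),np.round(at(c,d["point"],z),3)) for d in arm.place_of(c,q)][:2])
print(arm.sign_off())
E
```

```text
clock: 26.1
position: [0.2324, -0.1503, 0.4014]
tweezers top [(0.67, array([ 0.435, -0.134,  0.08 ]))]
tweezers side [(0.5, array([ 0.665, -0.138,  0.08 ]))]
cream_pot top [(0.85, array([ 0.688, -0.295,  0.   ]))]
bowl side [(0.81, array([0.664, 0.31 , 0.   ])), (0.65, array([ 0.419, -0.438,  0.   ]))]
the job is handed in; nothing more can be done
None
```

I handed the job in at 26 s. The ring box is in the lower tray and the upper tray is seated on top, with both ends snapped home at no more than about 8 N. The tweezers are still in their tray, and the bowl and pot were not moved. The snaps were judged from the force readings and one side picture; I did not probe the ends again afterwards.

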